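Lock the drain-board leaf with its cam screw

TASK

Take the big screwdriver from its wooden stand, set its blade down into the slot of the steel cam disc on the drain-board dock and turn the disc clockwise to its stop, so that it pulls the loose leaf fully home against the dock. Then put the screwdriver back in its stand, upright with the collar resting on the top. Do not touch the dock, disc or leaf with the hand, and leave the other things on the counter where they are.

Things in the scene. Friction and masses are not known exactly. Their poses are not given: they have to be found in the camera images.
- dock: wooden drain-board dock, fixed, 130 mm (its x) by 120 mm (its y, from -70 to +50), 30 mm high, carrying the steel cam disc and the sliding leaf. Origin: on the counter under the axis of the cam disc; z up; +y runs along the bolt line towards the leaf.
- leaf_top (a point): centre of the top of the leaf, a grooved wooden board 130 by 88 by 30 mm beyond the +y edge of the dock. It slides along the dock y on a steel bolt whose head sits under the cam disc. At the start a gap of 10 to 12 mm parts it from the dock; home, it stands flush against the dock.
- cam (a joint): angle of the cam disc (rad): 0 open, grows clockwise seen from above, hard stop at 1.2 = locked. Starts at 0 to 0.2, turns stiffly (0.12 N m), stays where left. The leaf follows it, 10 mm per rad, home as the stop is reached. At the stop the slot lies along the bolt line (dock y); at 0 it lies 1.2 rad counter-clockwise of that.
- cam_slot (a point): centre of the floor of the straight screwdriver slot in the top of the cam disc (steel, 72 mm across, on the dock, inside a dark steel collar 90 mm across, 41 mm above the counter). x along the slot, z up. Slot 10 mm wide, 72 long, 12 deep; floor 34 mm, disc top 46 mm above the counter.
- driver_handle (a point): handle centre of a flat-blade screwdriver, 131 mm, 0.18 kg, upright in its stand, blade down. x along the blade width, z up to the butt. Handle black, 32 mm square (flats face x and y), 60 mm long. Below: steel collar 50 mm across, 6 thick, underside 36 mm below this point; 12 mm shank; blade 26 wide (x), 5 thick (y), 22 long, its tip 101 mm below this point.
- driver_tip (a point): centre of the lower end of the screwdriver blade, on the tool axis, 101 mm from the handle centre; same axes.
- stand_seat (a point): where the blade tip is when the screwdriver stands in its stand, collar resting on the top. Stand: pale wooden block 90 (x) by 75 (y) by 80 mm high, fixed; opening 39 (x) by 23 mm (y) in the middle of its top, 72 deep; this point is 65 mm below the top, on its centre line. The blade starts along x within 0.1 rad.
- sugar_bowl: black ceramic sugar bowl with its knobbed lid, about 96 mm across, 104 mm high; bystander. Origin: centre of its underside.
- pie_dish: glass pie dish, 200 mm across, 40 mm high; bystander. Origin: centre of its underside.
- fork_near: steel fork about 180 mm long lying on the counter on the robot side; bystander. Origin: underside, on its length.
- fork_far: steel fork about 180 mm long lying on the far side; bystander. Origin: underside, on its length.
- reamer: yellow plastic citrus reamer, dish 116 mm across, 68 mm high; bystander. Origin: centre of its underside.
- mug: white mug, 80 mm across, 95 mm high; bystander. Origin: centre of its underside.
- jar: glass jar with steel cap, 72 mm across, 120 mm high; bystander. Origin: centre of its underside.
Things that resemble listed ones, but are neither listed nor needed, are in the scene too. What is shaped like the part that bears driver_handle but orange or yellow is not meant.

How it is judged:
By the outcome, as a careful person would: the job done as asked, in the order asked, and still so for the second after the job is handed in, with the robot touching nothing.
It also fails if it takes over 53 s, if anything falls off the work surface, if the arm or the gripper's body presses on something with over 40 N, if the wrist force passes 120 N, or if a joint passes its speed limit or range.

ROBOT

A 6-joint arm with a two-finger parallel gripper is mounted at the origin on the work surface. World frame = base frame: x ahead of the robot, y to its left, z up, the work surface at z = 0. Lengths are in m, angles in degrees, forces in N, time in s.
With the tool pointing down it reaches from about 0.25 to 0.725 m from the base axis. Payload 4 kg.
Tool frame: the origin (TCP) lies at the centre of the arm's flange, where the gripper is bolted on; the fingertips stand 173 mm ahead of it and the grasp point (between the pads) lies 155 mm ahead of it (r.tcp_to_tips is the distance from the TCP to the fingertips, in m); z points along the fingers, y is the line along which they close (so a half turn about z gives the same grasp; the last joint's range is limited). The gripper opens to 85 mm and grips with 20 to 120 N. Pads are 22 mm wide; open, the fingers measure 114 mm over their backs; the gripper's body (76 mm by 85 mm) begins 54 mm behind the grasp point. The pads swing forward as they close: fully open they stand 13 mm farther back than shut.
Start: joints at [67.953, 13.785, 0.286, 76.501, 0, 90], TCP at [0.188, 0.463, 0.405] pointing down, gripper open.
Joint ranges: [-155.79, 155.79], [-60.16, 107.12], [-62.33, 73.08], [-114, 123.19], [-81.49, 82.49], [-180, 180]. Speed limits (degrees/s): [159.86, 159.86, 180, 180, 180, 180].

INTERFACE

Orientations are given as a 3x3 rotation matrix whose columns are the frame's x, y, z axes.
In Python, from station import r gives the robot as it stands.
- The arm moves only by the tool step_arm, never from a script. Its argument "targets" is a list of rows, each an object of numbers: "tx", "ty", "tz": the shift along the tool's x, y, z normalised to -1 to 1, where 1 is 400 mm; "ax", "ay", "az": the turn, a rotation vector about the tool's x, y, z normalised to -1 to 1, where 1 is pi rad; "fingers": the closure, from -1 (fully open) to 1 (shut), so that 0 is half open. In form: [{"tx": .., "ty": .., "tz": .., "ax": .., "ay": .., "az": .., "fingers": ..}, ...]. A call has 1 to 5 rows; each row shifts and turns the commanded pose from where the row before left it, along the tool's axes as they then stand; what a row does not reach is not made up. A row lasts 1/8 s, in which the tool goes at most 62.5 mm and 10.7 degrees, less where a joint would pass 70% of its speed; a pose out of reach is approached as far as the arm can. A call with a number of a shift or a turn outside -1 to 1 is refused whole. A call with a gripper value outside its range is refused whole. The fingers move at their own pace and stop on an object; "grip_force" is the grip in N (left out, the last holds). Time passes only in rows, so rows that do not move let the fingers close. It gives the time, the measured TCP pose, the force, the opening and the grip force at its end, in the units of the state.
- r.get_state(): the state, without advancing time (a new reading comes with each control period).
- r.read_camera(name): name is "side" or "top"; returns the picture (400x640x3 uint8, blue, green, red); there is no depth.
- r.camera_model(name): a dict with "fovy" (degrees; the focal length in pixels is half the picture's height over the tangent of half this angle, whatever the lens; pixels are square), "cx", "cy" (the principal point, pixels), "view" (4x4, takes a point from world to camera coordinates). Camera axes: x right, y up, looking along -z (the intrinsics and any distortion apply to the point x, -y, -z); pixel columns grow to the right and rows downward; lengths in m; the calibration is good to about 2 mm. A picture is of the moment at which its call begins. camera_model takes no time and is no camera call.
- r.job_done(): hands the job in; it is judged then, once.
Trained networks look in the newest picture that a camera, given by its name, has taken for a name from the list of things; names that differ only in an ending like _2 or _b are one class to them, and where a whole thing is asked for, a point or a joint stands for the part that bears it (a point fixed in the world has none). Each returns a list of dicts, best first, with "p" (0 to 1); they miss things now and then, are a little off and sometimes report something else, mostly with a low value. They report only what shows in the picture. A call takes as long as a camera call. They do not tell look-alikes from the thing itself.
- r.regions_of(label, camera): "region" (400x640 bool, what is visible of it) and "box" ([centre column, centre row, width, height] in pixels, round what is visible of it).
The state is a dict: "clock": time; "q": joint angles; "qd": joint speeds; "joint_efforts": joint torques, N m; "ee_pos": TCP position; "orientation": TCP orientation; "ft_force": force on the tool from outside, world axes, zero at the start; "torque": the same for the moment, N m; "gripper_width": finger opening in m; "grasp_force": force on a finger pad.
Only numpy, scipy, OpenCV 4.12 (cv2) and the standard library are available. Lean on these libraries where they do the work, as an engineer would, in place of code of your own. Each camera call takes 0.05 s, during which the arm holds its last target. There are 200 camera calls.

## Working session

There is one attempt and no reset: what is moved stays moved. The work goes in short steps, Python scripts to look and compute and a tool call to move; the robot and the scene stay as the last step left them, time stands still between calls to the robot, and variables do not carry over. Pictures are saved under pics/ and viewed, at most 10 in all, crops included, and the job is handed in when it is done.

Besides the shell and the picture viewer there is one more tool, called after ">>>" by a JSON object that holds its "api" and its "payload", one argument or row to a line. step_arm: Moves the arm, as the interface text tells. Its arguments: {"type":"object","properties":{"targets":{"type":"array"},"grip_force":{"type":"number"}},"required":["targets"]}

```bash
mkdir -p pics; ls
python3 - <<'E'
from station import r
import cv2,numpy as np
for c in("side","top"):
    im=r.read_camera(c); cv2.imwrite(f"pics/{c}0.png",im)
    m=r.camera_model(c); print(c,m)
    for l in("driver_handle","cam","leaf_top","dock","stand_seat","cam_slot"):
        try: print(l,[(round(d["p"],2),np.round(d["box"]).tolist()) for d in r.regions_of(l,c)][:4])
        except Exception as e: print(l,e)
s=r.get_state();print(s)
E
```

```text
pics
side {'fovy': 47.061380400935974, 'cx': 321.2866487707132, 'cy': 202.0678873297714, 'view': array([[ 0.86751767, -0.49740034, -0.00244661, -0.47077943],
       [ 0.38406919,  0.66671461,  0.63873507, -0.29812045],
       [-0.31607585, -0.55505363,  0.76942285, -1.06930295],
       [ 0.        ,  0.        ,  0.        ,  1.        ]])}
driver_handle [(0.94, [236.0, 133.0, 17.0, 28.0]), (0.92, [271.0, 191.0, 22.0, 36.0]), (0.81, [211.0, 143.0, 21.0, 42.0]), (0.69, [342.0, 244.0, 93.0, 81.0])]
cam [(0.9, [352.0, 246.0, 29.0, 26.0])]
leaf_top [(0.79, [323.0, 233.0, 57.0, 52.0]), (0.73, [392.0, 171.0, 27.0, 48.0]), (0.32, [340.0, 244.0, 100.0, 80.0])]
dock [(0.87, [342.0, 245.0, 96.0, 79.0])]
stand_seat [(0.63, [466.0, 300.0, 66.0, 43.0]), (0.59, [255.0, 166.0, 37.0, 39.0]), (0.3, [249.0, 151.0, 21.0, 25.0])]
cam_slot [(0.59, [354.0, 247.0, 29.0, 26.0])]
top {'fovy': 53.30355341365485, 'cx': 320.86098152714976, 'cy': 196.99983431974564, 'view': array([[ 0.02577772, -0.99947017,  0.01987175,  0.00636293],
       [ 0.98649893,  0.02864904,  0.16124235, -0.5836199 ],
       [-0.1617262
[... 731 characters left out ...]
  -1.01030155e-03,  9.00003137e+01]), 'qd': array([ 0.01007405, -0.02064034, -0.00373571,  0.00906055,  0.03061338,
       -0.01780829]), 'joint_efforts': array([-6.62288876e-04, -3.72076678e+01,  2.52642900e+01,  8.89977764e-04,
        7.39507595e-05, -3.01290129e-06]), 'ee_pos': array([0.18767138, 0.46344098, 0.40474505]), 'orientation': array([[-9.26885170e-01,  3.75345015e-01,  4.91648690e-05],
       [ 3.75345017e-01,  9.26885167e-01,  7.44317285e-05],
       [-1.76326096e-05,  8.74434539e-05, -9.99999996e-01]]), 'ft_force': array([-0.4314356 , -0.60358626, -0.20041116]), 'torque': array([-0.01646218, -0.06006195, -0.03382188]), 'grasp_force': 0.0, 'gripper_width': 0.08551818057829151}
```

View pics/side0.png

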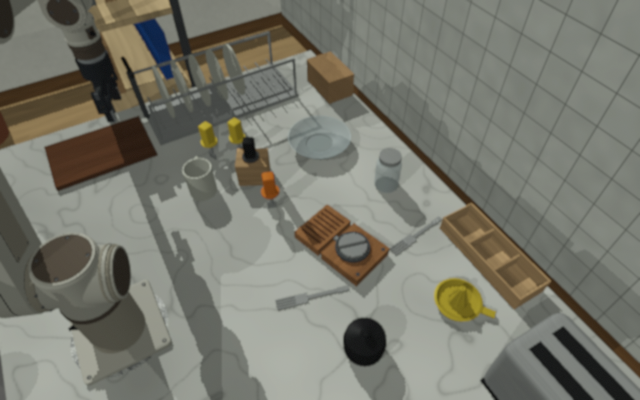

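View pics/top0.png

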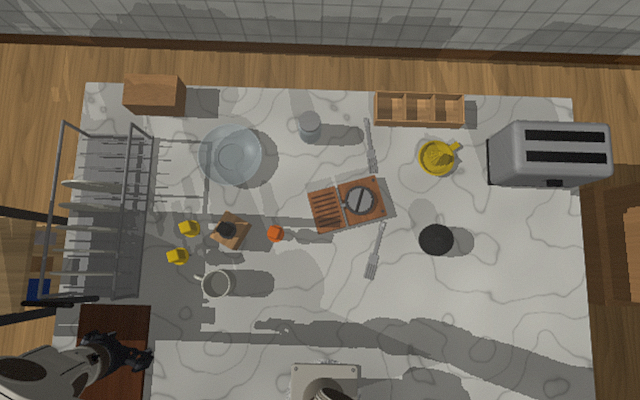

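The side view shows the black driver in its stand at (250,150), with an orange decoy at (269,186) and yellow ones at (207,133) and (235,130). The dock and disc are at (352,246). In the top view the driver is at (228,230), the stand around (230,231), the disc at (360,200) and the leaf at (324,211). Next I'll measure.

```bash
cat > h.py <<'E'
import numpy as np,cv2
from station import r
def cam(c):
    m=r.camera_model(c); return m,200/np.tan(np.radians(m["fovy"]/2)),np.array(m["view"])
def proj(c,P):
    m,f,V=cam(c); p=np.atleast_2d(P)@V[:3,:3].T+V[:3,3]
    return np.c_[m["cx"]+f*p[:,0]/-p[:,2], m["cy"]-f*p[:,1]/-p[:,2]]
def hit(c,uv,z):
    m,f,V=cam(c); R,t=V[:3,:3],V[:3,3]; o=-R.T@t
    uv=np.atleast_2d(uv).astype(float)
    d=np.c_[(uv[:,0]-m["cx"])/f,-(uv[:,1]-m["cy"])/f,-np.ones(len(uv))]@R
    return o+d*((z-o[2])/d[:,2])[:,None]
E
python3 - <<'E'
from h import *
im=cv2.imread("pics/top0.png")
a=cv2.resize(im[200:260,198:258],None,fx=9,fy=9,interpolation=cv2.INTER_CUBIC)[:400,:400] if 0 else cv2.resize(im[205:255,205:255],(400,400),interpolation=cv2.INTER_CUBIC)
b=cv2.resize(im[170:240,303:403],(560,392),interpolation=cv2.INTER_CUBIC)
b=cv2.copyMakeBorder(b,0,8,0,0,0)
b=b[:,:400+0] if 0 else cv2.resize(b,(400,286)); 
out=np.zeros((400,800,3),np.uint8); out[:,:400]=a; out[:286,400:]=b
cv2.imwrite("pics/c1.png",out)
r.read_camera("top"); r.read_camera("side")
def show(l,c,z):
    for d in r.regions_of(l,c)[:5]:
        m=d["region"]; ys,xs=np.nonzero(m)
        if len(xs)<5: continue
        pts=hit(c,np.c_[xs,ys],z)[:,:2].astype(np.float32)
        rc=cv2.minAreaRect(pts*1000)
        print(l,c,round(d["p"],2),len(xs),(int(xs.mean()),int(ys.mean())),"mean",np.round(pts.mean(0),4),"rect",np.round(rc[0],1),np.round(rc[1],1),round(rc[2],1))
for c in("top","side"):
    show("driver_handle",c,.146 if c=="top" else .116); show("stand_seat",c,.08); show("cam",c,.046);show("leaf_top",c,.03);show("dock",c,.03)
E
```

```text
driver_handle top 0.81 262 (226, 228) mean [0.4725 0.2785] rect [473.7 277.4] [50.8 43.3] 47.6
driver_handle top 0.81 301 (189, 227) mean [0.4723 0.3789] rect [471.5 380.7] [43.4 57.7] 1.6
driver_handle top 0.78 259 (275, 232) mean [0.4654 0.1453] rect [465.8 144.7] [46.2 46.4] 1.6
driver_handle top 0.67 267 (177, 255) mean [0.3969 0.4036] rect [397.  404.4] [39.8 56.6] 1.5
stand_seat top 0.58 636 (232, 230) mean [0.4721 0.276 ] rect [473.7 281.9] [87.2 88.6] 61.9
cam top 0.65 432 (359, 199) mean [ 0.5793 -0.0937] rect [579.3 -93.1] [70.4 66.7] 0.3
leaf_top top 0.72 1223 (325, 209) mean [0.5491 0.0057] rect [550.5   0.7] [131.8  98.8] 17.8
leaf_top top 0.34 1143 (436, 156) mean [ 0.7264 -0.3372] rect [ 724.  -342.7] [109.7 134.7] 1.7
dock top 0.92 2951 (346, 203) mean [ 0.5679 -0.0569] rect [568.6 -56.2] [133.1 219.6] 17.5
driver_handle side 0.84 368 (235, 131) mean [0.469  0.3718] rect [468.9 368.6] [133.3  43.9] 71.3
driver_handle side 0.67 416 (269, 188) mean [0.4596 0.1245] rect [460.5 121.5] [122.5  43.9] 64.9
driver_handle side 0.64 355 (249, 150) mean [0.472  0.2823] rect [475.2 283.8] [106.7  44.3] 66.5
stand_seat side 0.69 945 (251, 168) mean [0.4596 0.2484] rect [463.5 255. ] [146.  101.9] 64.1
cam side 0.8 649 (352, 245) mean [ 0.5789 -0.0963] rect [582.3 -94.7] [79.6 73.8] 60.1
leaf_top side 0.86 1569 (322, 229) mean [ 0.544  -0.0024] rect [544.3  -1.2] [144.5  98.7] 19.0
leaf_top side 0.31 460 (303, 298) mean [ 0.4054 -0.1568] rect [ 425.9 -162.4] [ 26.6 175.3] 74.4
leaf_top side 0.15 1768 (460, 300) mean [ 0.7219 -0.345 ] rect [ 719.6 -348.7] [131.  111.7] 86.9
dock side 0.9 4004 (341, 244) mean [ 0.5636 -0.068 ] rect [564.1 -61.5] [147.2 226.7] 17.1
```

View pics/c1.png

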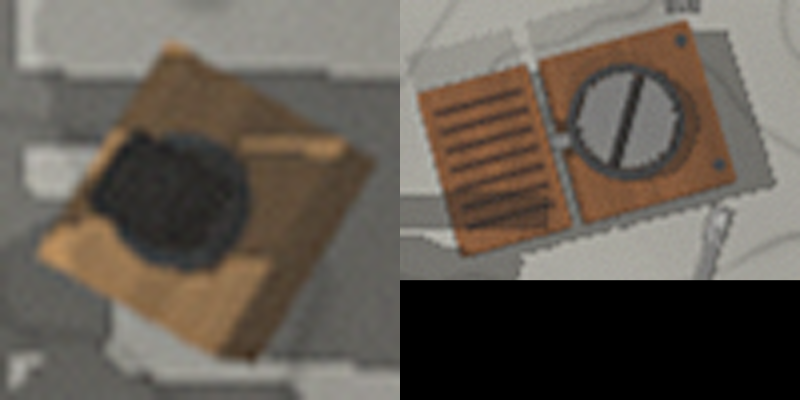

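The crop shows the stand rotated about 30°, with the black handle and steel collar. The disc slot runs roughly vertical in the image, and the leaf gap is open. I'll fit silhouettes for accuracy.

```bash
cat > fit.py <<'E'
from h import *
from scipy.optimize import differential_evolution
S=4
def box(x,y,yaw,lx,ly,z0,z1):
    c,s=np.cos(yaw),np.sin(yaw)
    return np.array([[x+c*a-s*b,y+s*a+c*b,z] for a in(-lx/2,lx/2) for b in(-ly/2,ly/2) for z in(z0,z1)])
def cyl(x,y,R,z0,z1):
    t=np.linspace(0,2*np.pi,24)
    return np.array([[x+R*np.cos(a),y+R*np.sin(a),z] for a in t for z in(z0,z1)])
def sil(c,parts):
    m=np.zeros((400*S,640*S),np.uint8)
    for P in parts:
        h=cv2.convexHull(((proj(c,P)+.5)*S).astype(np.float32)); cv2.fillConvexPoly(m,np.round(h).astype(int),1)
    return m
def iou(c,parts,M):
    m=sil(c,parts); return (m&M).sum()/(m|M).sum()
def up(m): return np.kron(m.astype(np.uint8),np.ones((S,S),np.uint8))
E
cat > run1.py <<'E'
from fit import *
def pick(l,c,px):
    r.read_camera(c); 
    L=[d for d in r.regions_of(l,c) if np.hypot(d["box"][0]-px[0],d["box"][1]-px[1])<25]
    return L[0]["region"] if L else None
H={c:pick("driver_handle",c,p) for c,p in(("top",(227,229)),("side",(249,151)))}
T={c:pick("stand_seat",c,p) for c,p in(("top",(231,231)),("side",(251,167)))}
np.savez("m.npz",**{"H"+c:H[c] for c in H},**{"T"+c:T[c] for c in T})
for cs in(("top",),("side",),("top","side")):
    UH={c:up(H[c]) for c in cs}; UB={c:up(H[c]|T[c]) for c in cs}
    f=lambda p:-sum(iou(c,[box(*p,.09,.075,0,.08),cyl(*p[:2],.025,.08,.086),box(*p,.032,.032,.086,.146)],UB[c]) for c in cs)
    q=differential_evolution(f,[(.44,.5),(.25,.3),(-np.pi/2,np.pi/2)],maxiter=18,popsize=8,seed=1,polish=False)
    print(cs,"stand",np.round(q.x,4),np.degrees(q.x[2]),q.fun)
    for nm,g in(("h+collar",lambda p:[cyl(*p[:2],.025,.08,.086),box(p[0],p[1],p[2],.032,.032,.086,.146)]),("h",lambda p:[box(p[0],p[1],p[2],.032,.032,.086,.146)])):
        w=differential_evolution(lambda p:-sum(iou(c,g(p),UH[c]) for c in cs),[(.44,.5),(.25,.3),(0,np.pi/2)],maxiter=15,popsize=8,seed=1,polish=False)
        print("  ",nm,np.round(w.x,4),np.degrees(w.x[2]),w.fun)
im=cv2.imread("pics/top0.png").astype(float).sum(2)/3
# slot: dark pixels in disc (r<30mm)
ys,xs=np.mgrid[160:240,320:400]; P=hit("top",np.c_[xs.ravel(),ys.ravel()],.046)[:,:2]; I=im[ys,xs].ravel()
c=np.array([.5793,-.0937])
for _ in range(3):
    k=np.hypot(*(P-c).T)<.030; w=np.clip(np.median(I[k])*.85-I[k],0,None); 
    mu=(P[k]*w[:,None]).sum(0)/w.sum(); D=P[k]-mu; ev,E=np.linalg.eigh((D*w[:,None]).T@D/w.sum())
    d=E[:,1]*np.sign(E[0,1]); print("slot mean",mu,"ang",np.degrees(np.arctan2(d[1],d[0])),np.sqrt(ev))
E
time python3 run1.py
```

```text
('top',) stand [ 0.4776  0.2887 -0.4885] -27.98726740705135 -0.9583870373780151
   h+collar [0.4755 0.2901 1.1785] 67.52320398564682 -0.9037593984962407
   h [0.4732 0.2855 0.4439] 25.43574081154744 -0.8143518518518519
('side',) stand [ 0.477   0.2898 -0.5389] -30.877461592543334 -0.519467035819346Traceback (most recent call last):
  File "run1.py", line 15, in <module>
    w=differential_evolution(lambda p:-sum(iou(c,g(p),UH[c]) for c in cs),[(.44,.5),(.25,.3),(0,np.pi/2)],maxiter=15,popsize=8,seed=1,polish=False)
    return fun(*args, **kwargs)
    ret = solver.solve()
    next(self)
    ~~~~^^^^^^
    energy = self.func(parameters)
    return self.f(x, *self.args)
           ~~~~~~^^^^^^^^^^^^^^^
  File "run1.py", line 15, in <lambda>
    w=differential_evolution(lambda p:-sum(iou(c,g(p),UH[c]) for c in cs),[(.44,.5),(.25,.3),(0,np.pi/2)],maxiter=15,popsize=8,seed=1,polish=False)
                                       ~~~^^^^^^^^^^^^^^^^^^^^^^^^^^^^^^^
  File "run1.py", line 15, in <genexpr>
    w=differential_evolution(lambda p:-sum(iou(c,g(p),UH[c]) for c in cs),[(.44,.5),(.25,.3),(0,np.pi/2)],maxiter=15,popsize=8,seed=1,polish=False)
                                           ~~~^^^^^^^^^^^^^^
  File "fit.py", line 16, in iou
    m=sil(c,parts); return (m&M).sum()/(m|M).sum()
  File "fit.py", line 13, in sil
    h=cv2.convexHull(((proj(c,P)+.5)*S).astype(np.float32)); cv2.fillConvexPoly(m,np.round(h).astype(int),1)
                       ~~~~^^^^^
  File "h.py", line 6, in proj
    m,f,V=cam(c); p=np.atleast_2d(P)@V[:3,:3].T+V[:3,3]
          ~~~^^^
  File "h.py", line 4, in cam
    m=r.camera_model(c); return m,200/np.tan(np.radians(m["fovy"]/2)),np.array(m["view"])
ValueError: time passes only in moves, steps and waits

real	0m22.530s
user	0m9.181s
sys	0m5.470s
```

```bash
sed -i 's/^def cam(c):/import functools\n@functools.cache\ndef cam(c):/' h.py
python3 - <<'E'
s=open("run1.py").read()
i=s.index("def pick"); j=s.index("for cs in")
open("run1.py","w").write(s[:i]+'Z=np.load("m.npz");H={c:Z["H"+c] for c in("top","side")};T={c:Z["T"+c] for c in("top","side")}\nfor c in H: print(c,H[c].sum(),T[c].sum())\n'+s[j:])
E
time python3 run1.py
python3 - <<'E'
from fit import *
# overlay
out=[]
for c,(u,v),n in(("top",(205,205),50),("side",(215,115),80)):
    im=cv2.imread(f"pics/{c}0.png"); k=400//n if 0 else 400/n
    o=cv2.resize(im[v:v+n,u:u+n],(400,400),interpolation=cv2.INTER_CUBIC)
    for P,col in((box(.4776,.2887,-.4885,.09,.075,.0,.08),(0,255,0)),(box(.4776,.2887,-.4885,.032,.032,.086,.146),(0,0,255)),(cyl(.4776,.2887,.025,.08,.086),(255,255,0))):
        h=cv2.convexHull(((proj(c,P)+.5-[u,v])*k).astype(np.float32)); cv2.polylines(o,[np.round(h).astype(int)],True,col)
    out.append(o)
cv2.imwrite("pics/c2.png",np.hstack(out))
E
```

```text
top 268 782
side 356 948
('top',) stand [ 0.4776  0.2887 -0.4885] -27.98726740705135 -0.9583870373780151
   h+collar [0.4755 0.2901 1.1785] 67.52320398564682 -0.9037593984962407
   h [0.4732 0.2855 0.4439] 25.43574081154744 -0.8143518518518519
('side',) stand [ 0.477   0.2898 -0.5389] -30.877461592543334 -0.519467035819346
   h+collar [0.4473 0.3    1.2825] 73.48233480207196 -0.1473663444466364
   h [0.4481 0.2999 1.28  ] 73.34055138233164 -0.1705735093309058
('top', 'side') stand [ 0.4775  0.2884 -0.4977] -28.51511845499493 -1.473835286032966
   h+collar [0.4753 0.2897 0.5946] 34.068453417944355 -0.9108546988133701
   h [0.4732 0.2849 0.3736] 21.408350095703607 -0.8292380264795768
slot mean [ 0.57884528 -0.09412283] ang -14.70309757452174 [0.00235008 0.01732533]
slot mean [ 0.57884528 -0.09412283] ang -14.70309757452174 [0.00235008 0.01732533]
slot mean [ 0.57884528 -0.09412283] ang -14.70309757452174 [0.00235008 0.01732533]
real	0m23.205s
user	0m16.493s
sys	0m7.387s
```

View pics/c2.png

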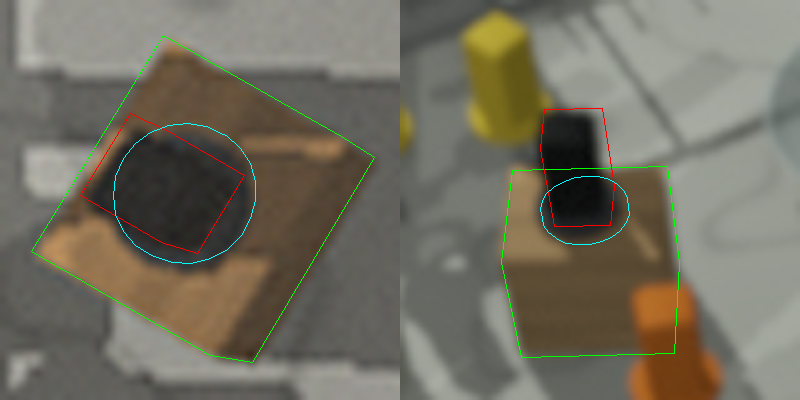

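The overlay matches the stand: centre about (0.4776, 0.2887), yaw about -28°. The handle is about 2 mm towards -x of that. I'll write a helper for the move numbers, then start.

```bash
cat > mv.py <<'E'
# usage: mv.py x y z yawdeg(tool y axis) : turn first, then shift
import sys,numpy as np
from station import r
x,y,z,yw=map(float,sys.argv[1:5]); s=r.get_state()
R=np.array(s["orientation"]); p=np.array(s["ee_pos"])
cur=np.degrees(np.arctan2(R[1,1],R[0,1])); a=(cur-yw+180)%360-180
t=np.radians(yw); Y=np.array([np.cos(t),np.sin(t),0]); Z=np.array([0,0,-1]); X=np.cross(Y,Z)
d=np.array([x,y,z])-p; n=np.array([d@X,d@Y,d@Z])/.4
print("pos",p.round(4),"yaw",cur.round(2),"tilt",R[:2,2].round(4),"t",s["clock"],"F",s["ft_force"].round(1),"T",s["torque"].round(2),"w",round(s["gripper_width"],4),"q6",s["q"][5].round(1))
print("az total",round(a/180,4),"t total",n.round(4),"min rows",np.ceil(np.linalg.norm(n)/.15625))
E
python3 mv.py .4755 .289 .405 62
```

```text
pos [0.1877 0.4634 0.4047] yaw 67.96 tilt [-0.0001 -0.0001] t 1.7 F [ 0.1  0.2 -0.2] T [-0.06 -0.04 -0.09] w 0.0853 q6 90.0
az total 0.0331 t total [-8.401e-01 -4.720e-02 -8.000e-04] min rows 6.0
```

>>> {"api": "step_arm", "payload": {
  "targets": [
    {"tx": 0,"ty": 0,"tz": 0,"ax": 0,"ay": 0,"az": 0.033,"fingers": -1},
    {"tx": -0.14,"ty": -0.008,"tz": 0,"ax": 0,"ay": 0,"az": 0,"fingers": -1},
    {"tx": -0.14,"ty": -0.008,"tz": 0,"ax": 0,"ay": 0,"az": 0,"fingers": -1},
    {"tx": -0.14,"ty": -0.008,"tz": 0,"ax": 0,"ay": 0,"az": 0,"fingers": -1},
    {"tx": -0.14,"ty": -0.008,"tz": 0,"ax": 0,"ay": 0,"az": 0,"fingers": -1}
  ]
}}

```text
clock: 2.33
ee_pos: [0.3808, 0.346, 0.4049]
orientation: [[-0.883, 0.469, 0.0], [0.469, 0.883, 0.001], [-0.0, 0.001, -1.0]]
ft_force: [-0.2, 1.6, 0.1]
gripper_width: 0.0852
grasp_force: 0.0
```

>>> {"api": "step_arm", "payload": {
  "targets": [
    {"tx": -0.14,"ty": -0.008,"tz": 0,"ax": 0,"ay": 0,"az": 0,"fingers": -1},
    {"tx": -0.14,"ty": -0.007,"tz": 0,"ax": 0,"ay": 0,"az": 0,"fingers": -1},
    {"tx": 0,"ty": 0,"tz": 0,"ax": 0,"ay": 0,"az": 0,"fingers": -1},
    {"tx": 0,"ty": 0,"tz": 0,"ax": 0,"ay": 0,"az": 0,"fingers": -1}
  ]
}}

```text
clock: 2.82
ee_pos: [0.4754, 0.289, 0.4044]
orientation: [[-0.883, 0.47, -0.001], [0.47, 0.883, -0.0], [0.001, -0.001, -1.0]]
ft_force: [0.0, -0.8, 0.1]
gripper_width: 0.0856
grasp_force: 0.0
```

```bash
python3 mv.py .4755 .289 .273 62
```

```text
pos [0.4754 0.289  0.4044] yaw 61.98 tilt [-0.0011 -0.0001] t 2.825 F [ 0.  -0.8  0.1] T [ 0.02 -0.01  0.02] w 0.0856 q6 59.3
az total -0.0001 t total [-2.000e-04 -0.000e+00  3.284e-01] min rows 3.0
```

>>> {"api": "step_arm", "payload": {
  "targets": [
    {"tx": 0,"ty": 0,"tz": 0.11,"ax": 0,"ay": 0,"az": 0,"fingers": -1},
    {"tx": 0,"ty": 0,"tz": 0.11,"ax": 0,"ay": 0,"az": 0,"fingers": -1},
    {"tx": 0,"ty": 0,"tz": 0.06,"ax": 0,"ay": 0,"az": 0,"fingers": -1},
    {"tx": 0,"ty": 0,"tz": 0.048,"ax": 0,"ay": 0,"az": 0,"fingers": -1},
    {"tx": 0,"ty": 0,"tz": 0,"ax": 0,"ay": 0,"az": 0,"fingers": -1}
  ]
}}

```text
clock: 3.45
ee_pos: [0.4736, 0.2899, 0.2722]
orientation: [[-0.884, 0.467, -0.004], [0.467, 0.884, -0.002], [0.002, -0.003, -1.0]]
ft_force: [-0.6, -0.9, 0.1]
gripper_width: 0.0852
grasp_force: 0.0
```

```bash
python3 mv.py .4755 .289 .273 62
python3 - <<'E'
from h import *
o=[]
for c,(u,v),n in(("top",(190,190),80),("side",(190,70),120)):
    o.append(cv2.resize(r.read_camera(c)[v:v+n,u:u+n],(400,400),interpolation=cv2.INTER_CUBIC))
cv2.imwrite("pics/c3.png",np.hstack(o))
E
```

```text
pos [0.4736 0.2899 0.2722] yaw 62.16 tilt [-0.0035 -0.0019] t 3.45 F [-0.6 -0.9  0.1] T [ 0.02 -0.   -0.01] w 0.0852 q6 59.3
az total 0.0009 t total [-0.0053  0.0003 -0.0021] min rows 1.0
```

View pics/c3.png

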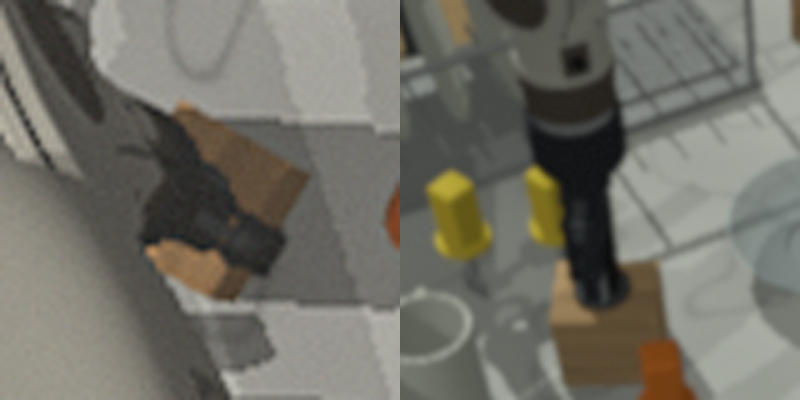

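The hand straddles the handle over the stand (side view around (600,230) in the crop). Closing now.

>>> {"api": "step_arm", "payload": {
  "targets": [
    {"tx": -0.004,"ty": 0,"tz": 0,"ax": 0,"ay": 0,"az": 0,"fingers": 0.2},
    {"tx": 0,"ty": 0,"tz": 0,"ax": 0,"ay": 0,"az": 0,"fingers": 0.6},
    {"tx": 0,"ty": 0,"tz": 0,"ax": 0,"ay": 0,"az": 0,"fingers": 1},
    {"tx": 0,"ty": 0,"tz": 0,"ax": 0,"ay": 0,"az": 0,"fingers": 1},
    {"tx": 0,"ty": 0,"tz": 0,"ax": 0,"ay": 0,"az": 0,"fingers": 1}
  ],
  "grip_force": 70
}}

```text
clock: 4.18
ee_pos: [0.4774, 0.2885, 0.2744]
orientation: [[-0.883, 0.469, 0.002], [0.469, 0.883, 0.001], [-0.001, 0.001, -1.0]]
ft_force: [0.2, -0.4, 5.4]
gripper_width: 0.0316
grasp_force: 68.7
```

>>> {"api": "step_arm", "payload": {
  "targets": [
    {"tx": 0,"ty": 0,"tz": 0,"ax": 0,"ay": 0,"az": 0,"fingers": 1},
    {"tx": 0,"ty": 0,"tz": 0,"ax": 0,"ay": 0,"az": 0,"fingers": 1},
    {"tx": 0,"ty": 0,"tz": 0,"ax": 0,"ay": 0,"az": 0,"fingers": 1}
  ]
}}

```text
clock: 4.55
ee_pos: [0.4773, 0.2885, 0.2743]
orientation: [[-0.883, 0.469, 0.002], [0.469, 0.883, 0.001], [-0.001, 0.001, -1.0]]
ft_force: [0.0, -0.6, 4.1]
gripper_width: 0.0316
grasp_force: 68.7
```

```bash
python3 mv.py .4755 .289 .433 62
```

```text
pos [0.4773 0.2885 0.2743] yaw 62.0 tilt [0.0016 0.0007] t 4.55 F [ 0.  -0.6  4.1] T [-0.15  0.07  0.04] w 0.0316 q6 59.1
az total 0.0 t total [ 0.0046 -0.0011 -0.3967] min rows 3.0
```

>>> {"api": "step_arm", "payload": {
  "targets": [
    {"tx": 0,"ty": 0,"tz": -0.06,"ax": 0,"ay": 0,"az": 0,"fingers": 1},
    {"tx": 0,"ty": 0,"tz": -0.1,"ax": 0,"ay": 0,"az": 0,"fingers": 1},
    {"tx": 0,"ty": 0,"tz": -0.1,"ax": 0,"ay": 0,"az": 0,"fingers": 1},
    {"tx": 0,"ty": 0,"tz": -0.1,"ax": 0,"ay": 0,"az": 0,"fingers": 1},
    {"tx": 0,"ty": 0,"tz": -0.04,"ax": 0,"ay": 0,"az": 0,"fingers": 1}
  ]
}}

```text
clock: 5.18
ee_pos: [0.4771, 0.2885, 0.4354]
orientation: [[-0.883, 0.469, 0.002], [0.469, 0.883, 0.001], [-0.001, 0.002, -1.0]]
ft_force: [-0.2, 0.0, -1.2]
gripper_width: 0.0317
grasp_force: 68.4
```

```bash
python3 mv.py .579 -.0943 .43 75.3
```

```text
pos [0.4771 0.2885 0.4354] yaw 62.01 tilt [0.002  0.0013] t 5.175 F [-0.2  0.  -1.2] T [-0.03 -0.01 -0.03] w 0.0317 q6 59.1
az total -0.0738 t total [-0.4892 -0.8609  0.0136] min rows 7.0
```

>>> {"api": "step_arm", "payload": {
  "targets": [
    {"tx": 0,"ty": 0,"tz": 0,"ax": 0,"ay": 0,"az": -0.037,"fingers": 1},
    {"tx": 0,"ty": 0,"tz": 0,"ax": 0,"ay": 0,"az": -0.0368,"fingers": 1},
    {"tx": -0.04,"ty": -0.07,"tz": 0,"ax": 0,"ay": 0,"az": 0,"fingers": 1},
    {"tx": -0.07,"ty": -0.12,"tz": 0,"ax": 0,"ay": 0,"az": 0,"fingers": 1},
    {"tx": -0.07,"ty": -0.12,"tz": 0,"ax": 0,"ay": 0,"az": 0,"fingers": 1}
  ]
}}

```text
clock: 5.8
ee_pos: [0.5151, 0.1491, 0.4322]
orientation: [[-0.968, 0.252, -0.002], [0.252, 0.968, -0.001], [0.002, -0.001, -1.0]]
ft_force: [1.1, -0.5, -1.0]
gripper_width: 0.0314
grasp_force: 68.5
```

>>> {"api": "step_arm", "payload": {
  "targets": [
    {"tx": -0.07,"ty": -0.12,"tz": 0,"ax": 0,"ay": 0,"az": 0,"fingers": 1},
    {"tx": -0.07,"ty": -0.12,"tz": 0,"ax": 0,"ay": 0,"az": 0,"fingers": 1},
    {"tx": -0.07,"ty": -0.12,"tz": 0,"ax": 0,"ay": 0,"az": 0,"fingers": 1},
    {"tx": -0.06,"ty": -0.12,"tz": 0,"ax": 0,"ay": 0,"az": 0,"fingers": 1},
    {"tx": -0.039,"ty": -0.071,"tz": 0.014,"ax": 0,"ay": 0,"az": 0,"fingers": 1}
  ]
}}

```text
clock: 6.42
ee_pos: [0.5788, -0.097, 0.4269]
orientation: [[-0.967, 0.256, -0.001], [0.256, 0.967, 0.0], [0.001, -0.0, -1.0]]
ft_force: [0.2, 0.5, -1.2]
gripper_width: 0.0318
grasp_force: 68.6
```

>>> {"api": "step_arm", "payload": {
  "targets": [
    {"tx": 0,"ty": 0,"tz": 0,"ax": 0,"ay": 0,"az": 0,"fingers": 1},
    {"tx": 0,"ty": 0,"tz": 0,"ax": 0,"ay": 0,"az": 0,"fingers": 1},
    {"tx": 0,"ty": 0,"tz": 0,"ax": 0,"ay": 0,"az": 0,"fingers": 1}
  ]
}}

```text
clock: 6.8
ee_pos: [0.5786, -0.0932, 0.4279]
orientation: [[-0.968, 0.252, -0.0], [0.252, 0.968, 0.0], [0.001, 0.0, -1.0]]
ft_force: [-0.2, 0.1, -1.3]
gripper_width: 0.0313
grasp_force: 68.7
```

```bash
python3 mv.py .579 -.0943 .33 75.3
```

```text
pos [ 0.5786 -0.0932  0.4279] yaw 75.39 tilt [-0.0004  0.0003] t 6.8 F [-0.2  0.1 -1.3] T [ 0.01 -0.01 -0.04] w 0.0313 q6 5.5
az total 0.0005 t total [-0.0016 -0.0025  0.2447] min rows 2.0
```

>>> {"api": "step_arm", "payload": {
  "targets": [
    {"tx": 0,"ty": -0.0015,"tz": 0.1,"ax": 0,"ay": 0,"az": 0,"fingers": 1},
    {"tx": -0.0015,"ty": -0.001,"tz": 0.1,"ax": 0,"ay": 0,"az": 0,"fingers": 1},
    {"tx": 0,"ty": 0,"tz": 0.08,"ax": 0,"ay": 0,"az": 0,"fingers": 1},
    {"tx": 0,"ty": 0,"tz": 0,"ax": 0,"ay": 0,"az": 0,"fingers": 1},
    {"tx": 0,"ty": 0,"tz": 0,"ax": 0,"ay": 0,"az": 0,"fingers": 1}
  ]
}}

```text
clock: 7.42
ee_pos: [0.5797, -0.0948, 0.3176]
orientation: [[-0.968, 0.253, 0.002], [0.253, 0.968, -0.0], [-0.002, 0.0, -1.0]]
ft_force: [0.6, -0.7, -1.7]
gripper_width: 0.0317
grasp_force: 68.5
```

```bash
python3 mv.py .579 -.0943 .29 75.3
python3 - <<'E'
from h import *
o=[]
for c,(u,v),n in(("top",(320,160),80),("side",(305,190),80)):
    o.append(cv2.resize(r.read_camera(c)[v:v+n,u:u+n],(400,400),interpolation=cv2.INTER_CUBIC))
cv2.imwrite("pics/c4.png",np.hstack(o))
E
```

```text
pos [ 0.5797 -0.0948  0.3176] yaw 75.36 tilt [ 0.0023 -0.0003] t 7.425 F [ 0.6 -0.7 -1.7] T [-0.   -0.05 -0.03] w 0.0317 q6 5.3
az total 0.0004 t total [0.0019 0.0009 0.0689] min rows 1.0
```

View pics/c4.png

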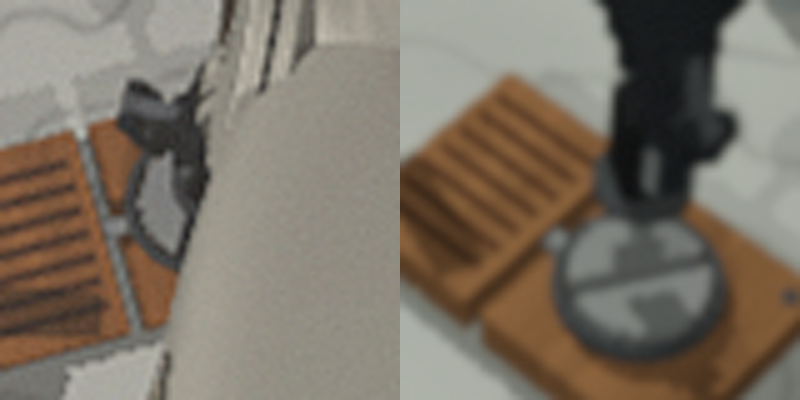

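The side view shows the blade just above the slot and parallel to it (slot at about (640,280) in the crop). Descending gently.

>>> {"api": "step_arm", "payload": {
  "targets": [
    {"tx": 0.001,"ty": 0,"tz": 0.025,"ax": 0,"ay": 0,"az": 0,"fingers": 1},
    {"tx": 0,"ty": 0,"tz": 0.012,"ax": 0,"ay": 0,"az": 0,"fingers": 1},
    {"tx": 0,"ty": 0,"tz": 0.005,"ax": 0,"ay": 0,"az": 0,"fingers": 1},
    {"tx": 0,"ty": 0,"tz": 0,"ax": 0,"ay": 0,"az": 0,"fingers": 1}
  ]
}}

```text
clock: 8.02
ee_pos: [0.5786, -0.0954, 0.2988]
orientation: [[-0.967, 0.254, -0.001], [0.254, 0.967, 0.0], [0.001, -0.0, -1.0]]
ft_force: [0.6, 0.9, -1.4]
gripper_width: 0.0313
grasp_force: 68.6
```

>>> {"api": "step_arm", "payload": {
  "targets": [
    {"tx": 0,"ty": 0,"tz": 0.005,"ax": 0,"ay": 0,"az": 0,"fingers": 1},
    {"tx": 0,"ty": 0,"tz": 0.003,"ax": 0,"ay": 0,"az": 0,"fingers": 1},
    {"tx": 0,"ty": 0,"tz": 0,"ax": 0,"ay": 0,"az": 0,"fingers": 1}
  ]
}}

```text
clock: 8.4
ee_pos: [0.5786, -0.0954, 0.2958]
orientation: [[-0.967, 0.254, -0.0], [0.254, 0.967, 0.0], [0.0, -0.0, -1.0]]
ft_force: [0.3, 0.1, -2.3]
gripper_width: 0.032
grasp_force: 68.6
```

```bash
python3 mv.py .579 -.0943 .2955 75.3
```

```text
pos [ 0.5786 -0.0954  0.2958] yaw 75.3 tilt [-0.0002  0.    ] t 8.4 F [ 0.3  0.1 -2.3] T [ 0.07 -0.04  0.  ] w 0.032 q6 5.3
az total -0.0 t total [-0.0002  0.0028  0.0008] min rows 1.0
```

>>> {"api": "step_arm", "payload": {
  "targets": [
    {"tx": 0,"ty": 0.002,"tz": 0,"ax": 0,"ay": 0,"az": 0.03,"fingers": 1},
    {"tx": 0,"ty": 0,"tz": 0,"ax": 0,"ay": 0,"az": 0.03,"fingers": 1},
    {"tx": 0,"ty": 0,"tz": 0,"ax": 0,"ay": 0,"az": 0.03,"fingers": 1},
    {"tx": 0,"ty": 0,"tz": 0,"ax": 0,"ay": 0,"az": 0.03,"fingers": 1},
    {"tx": 0,"ty": 0,"tz": 0,"ax": 0,"ay": 0,"az": 0,"fingers": 1}
  ]
}}

```text
clock: 9.02
ee_pos: [0.5789, -0.0946, 0.296]
orientation: [[-0.807, 0.591, -0.0], [0.591, 0.807, 0.0], [0.0, 0.0, -1.0]]
ft_force: [0.4, 0.7, -2.7]
gripper_width: 0.0317
grasp_force: 68.6
```

```bash
python3 mv.py .579 -.0943 .2955 17.3
```

```text
pos [ 0.5789 -0.0946  0.296 ] yaw 53.77 tilt [-0.      0.0001] t 9.025 F [ 0.4  0.7 -2.7] T [0.05 0.03 0.05] w 0.0317 q6 27.0
az total 0.2026 t total [0.0005 0.0004 0.0011] min rows 1.0
```

>>> {"api": "step_arm", "payload": {
  "targets": [
    {"tx": 0,"ty": 0,"tz": 0,"ax": 0,"ay": 0,"az": 0.04,"fingers": 1},
    {"tx": 0,"ty": 0,"tz": 0,"ax": 0,"ay": 0,"az": 0.04,"fingers": 1},
    {"tx": 0,"ty": 0,"tz": 0,"ax": 0,"ay": 0,"az": 0.04,"fingers": 1},
    {"tx": 0,"ty": 0,"tz": 0,"ax": 0,"ay": 0,"az": 0.04,"fingers": 1},
    {"tx": 0,"ty": 0,"tz": 0,"ax": 0,"ay": 0,"az": 0.04,"fingers": 1}
  ]
}}

```text
clock: 9.65
ee_pos: [0.5786, -0.0945, 0.2959]
orientation: [[-0.302, 0.953, -0.001], [0.953, 0.302, 0.0], [0.0, -0.001, -1.0]]
ft_force: [-1.4, -0.3, -1.1]
gripper_width: 0.0316
grasp_force: 67.9
```

```bash
python3 mv.py .579 -.0943 .2955 6
```

```text
pos [ 0.5786 -0.0945  0.2959] yaw 17.58 tilt [-0.0009  0.0002] t 9.65 F [-1.4 -0.3 -1.1] T [0.06 0.37 0.21] w 0.0316 q6 63.1
az total 0.0644 t total [0.0004 0.001  0.0011] min rows 1.0
```

>>> {"api": "step_arm", "payload": {
  "targets": [
    {"tx": 0,"ty": 0,"tz": 0,"ax": 0,"ay": 0,"az": 0.02,"fingers": 1},
    {"tx": 0,"ty": 0,"tz": 0,"ax": 0,"ay": 0,"az": 0.02,"fingers": 1},
    {"tx": 0,"ty": 0,"tz": 0,"ax": 0,"ay": 0,"az": 0.01,"fingers": 1},
    {"tx": 0,"ty": 0,"tz": 0,"ax": 0,"ay": 0,"az": 0,"fingers": 1}
  ]
}}

```text
clock: 10.15
ee_pos: [0.5786, -0.0945, 0.2959]
orientation: [[-0.152, 0.988, -0.001], [0.988, 0.152, 0.0], [0.0, -0.001, -1.0]]
ft_force: [-1.3, 0.7, -0.7]
gripper_width: 0.0313
grasp_force: 68.4
```

```bash
python3 mv.py .579 -.0943 .2955 6
python3 - <<'E'
from h import *
o=[]
for c,(u,v),n in(("top",(300,160),80),("side",(305,190),80)):
    o.append(cv2.resize(r.read_camera(c)[v:v+n,u:u+n],(400,400),interpolation=cv2.INTER_CUBIC))
cv2.imwrite("pics/c5.png",np.hstack(o))
E
```

```text
pos [ 0.5786 -0.0945  0.2959] yaw 8.77 tilt [-0.0009  0.0003] t 10.15 F [-1.3  0.7 -0.7] T [0.2  0.6  0.09] w 0.0313 q6 72.0
az total 0.0154 t total [0.0004 0.0011 0.001 ] min rows 1.0
```

View pics/c5.png

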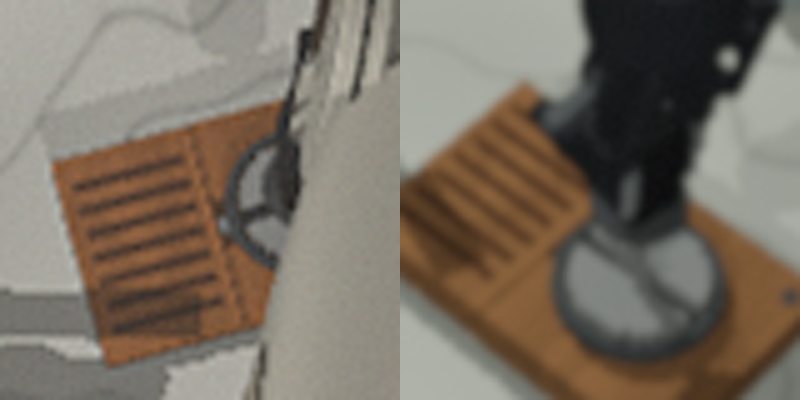

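The leaf now appears nearly flush and the slot is close to the bolt line. I'll turn on in small steps until the stop shows in the torque.

>>> {"api": "step_arm", "payload": {
  "targets": [
    {"tx": 0,"ty": 0,"tz": 0,"ax": 0,"ay": 0,"az": 0.01,"fingers": 1},
    {"tx": 0,"ty": 0,"tz": 0,"ax": 0,"ay": 0,"az": 0.01,"fingers": 1},
    {"tx": 0,"ty": 0,"tz": 0,"ax": 0,"ay": 0,"az": 0,"fingers": 1}
  ]
}}

```text
clock: 10.62
ee_pos: [0.5786, -0.0946, 0.2959]
orientation: [[-0.089, 0.996, -0.001], [0.996, 0.089, 0.0], [0.0, -0.001, -1.0]]
ft_force: [-3.9, 0.6, 1.2]
gripper_width: 0.0314
grasp_force: 67.9
```

```bash
python3 mv.py .579 -.0943 .2955 2
```

```text
pos [ 0.5786 -0.0946  0.2959] yaw 5.1 tilt [-0.0009  0.    ] t 10.625 F [-3.9  0.6  1.2] T [0.18 1.1  0.33] w 0.0314 q6 75.6
az total 0.0172 t total [0.0006 0.001  0.0009] min rows 1.0
```

>>> {"api": "step_arm", "payload": {
  "targets": [
    {"tx": 0,"ty": 0,"tz": 0,"ax": 0,"ay": 0,"az": 0.008,"fingers": 1},
    {"tx": 0,"ty": 0,"tz": 0,"ax": 0,"ay": 0,"az": 0.007,"fingers": 1},
    {"tx": 0,"ty": 0,"tz": 0,"ax": 0,"ay": 0,"az": 0,"fingers": 1}
  ]
}}

```text
clock: 11.0
ee_pos: [0.5786, -0.0946, 0.2956]
orientation: [[-0.042, 0.999, -0.001], [0.999, 0.042, -0.0], [-0.0, -0.001, -1.0]]
ft_force: [-4.7, -0.2, -0.6]
gripper_width: 0.0312
grasp_force: 68.5
```

```bash
python3 mv.py .579 -.0943 .2955 2
```

```text
pos [ 0.5786 -0.0946  0.2956] yaw 2.41 tilt [-0.0013 -0.0004] t 11.0 F [-4.7 -0.2 -0.6] T [-0.13  1.35  0.65] w 0.0312 q6 78.3
az total 0.0023 t total [0.0008 0.001  0.0002] min rows 1.0
```

>>> {"api": "step_arm", "payload": {
  "targets": [
    {"tx": 0,"ty": 0,"tz": 0,"ax": 0,"ay": 0,"az": -0.03,"fingers": 1},
    {"tx": 0,"ty": 0,"tz": 0,"ax": 0,"ay": 0,"az": -0.03,"fingers": 1},
    {"tx": 0,"ty": 0,"tz": 0,"ax": 0,"ay": 0,"az": 0,"fingers": 1}
  ]
}}

```text
clock: 11.38
ee_pos: [0.5797, -0.0948, 0.296]
orientation: [[-0.226, 0.974, 0.003], [0.974, 0.226, -0.0], [-0.001, 0.002, -1.0]]
ft_force: [-0.5, -0.8, -1.2]
gripper_width: 0.0314
grasp_force: 71.1
```

```bash
python3 mv.py .579 -.0943 .43 17.3
```

```text
pos [ 0.5797 -0.0948  0.296 ] yaw 13.07 tilt [ 0.0025 -0.0002] t 11.375 F [-0.5 -0.8 -1.2] T [-0.02  0.11  0.06] w 0.0314 q6 67.6
az total -0.0235 t total [ 0.0018 -0.0014 -0.3349] min rows 3.0
```

>>> {"api": "step_arm", "payload": {
  "targets": [
    {"tx": 0,"ty": 0,"tz": -0.03,"ax": 0,"ay": 0,"az": 0,"fingers": 1},
    {"tx": 0,"ty": 0,"tz": -0.07,"ax": 0,"ay": 0,"az": 0,"fingers": 1},
    {"tx": 0,"ty": 0,"tz": -0.1,"ax": 0,"ay": 0,"az": 0,"fingers": 1},
    {"tx": 0,"ty": 0,"tz": -0.1,"ax": 0,"ay": 0,"az": 0,"fingers": 1},
    {"tx": 0,"ty": 0,"tz": -0.04,"ax": 0,"ay": 0,"az": 0,"fingers": 1}
  ]
}}

```text
clock: 12.0
ee_pos: [0.5796, -0.0947, 0.4366]
orientation: [[-0.227, 0.974, 0.008], [0.974, 0.227, -0.001], [-0.003, 0.008, -1.0]]
ft_force: [-0.2, -0.6, -2.5]
gripper_width: 0.0313
grasp_force: 71.2
```

```bash
python3 mv.py .4776 .2887 .43 62
```

```text
pos [ 0.5796 -0.0947  0.4366] yaw 13.11 tilt [ 0.0082 -0.0012] t 12.0 F [-0.2 -0.6 -2.5] T [-0.02  0.02 -0.01] w 0.0313 q6 67.6
az total -0.2716 t total [0.6751 0.7266 0.0166] min rows 7.0
```

>>> {"api": "step_arm", "payload": {
  "targets": [
    {"tx": 0,"ty": 0,"tz": 0,"ax": 0,"ay": 0,"az": -0.054,"fingers": 1},
    {"tx": 0,"ty": 0,"tz": 0,"ax": 0,"ay": 0,"az": -0.054,"fingers": 1},
    {"tx": 0,"ty": 0,"tz": 0,"ax": 0,"ay": 0,"az": -0.054,"fingers": 1},
    {"tx": 0,"ty": 0,"tz": 0,"ax": 0,"ay": 0,"az": -0.054,"fingers": 1},
    {"tx": 0,"ty": 0,"tz": 0,"ax": 0,"ay": 0,"az": -0.054,"fingers": 1}
  ]
}}

```text
clock: 12.62
ee_pos: [0.5792, -0.0946, 0.4333]
orientation: [[-0.883, 0.469, 0.003], [0.469, 0.883, -0.0], [-0.003, 0.001, -1.0]]
ft_force: [-0.7, 0.3, -1.5]
gripper_width: 0.0311
grasp_force: 71.3
```

>>> {"api": "step_arm", "payload": {
  "targets": [
    {"tx": 0.06,"ty": 0.065,"tz": 0,"ax": 0,"ay": 0,"az": 0,"fingers": 1},
    {"tx": 0.09,"ty": 0.1,"tz": 0,"ax": 0,"ay": 0,"az": 0,"fingers": 1},
    {"tx": 0.1,"ty": 0.11,"tz": 0,"ax": 0,"ay": 0,"az": 0,"fingers": 1},
    {"tx": 0.1,"ty": 0.11,"tz": 0,"ax": 0,"ay": 0,"az": 0,"fingers": 1},
    {"tx": 0.1,"ty": 0.11,"tz": 0,"ax": 0,"ay": 0,"az": 0,"fingers": 1}
  ]
}}

```text
clock: 13.25
ee_pos: [0.5135, 0.1667, 0.4335]
orientation: [[-0.88, 0.474, 0.004], [0.474, 0.88, 0.001], [-0.003, 0.003, -1.0]]
ft_force: [0.9, 0.3, -2.2]
gripper_width: 0.0311
grasp_force: 71.2
```

>>> {"api": "step_arm", "payload": {
  "targets": [
    {"tx": 0.1,"ty": 0.1,"tz": 0,"ax": 0,"ay": 0,"az": 0,"fingers": 1},
    {"tx": 0.08,"ty": 0.08,"tz": 0,"ax": 0,"ay": 0,"az": 0,"fingers": 1},
    {"tx": 0.04,"ty": 0.05,"tz": 0,"ax": 0,"ay": 0,"az": 0,"fingers": 1},
    {"tx": 0,"ty": 0,"tz": 0,"ax": 0,"ay": 0,"az": 0,"fingers": 1},
    {"tx": 0,"ty": 0,"tz": 0,"ax": 0,"ay": 0,"az": 0,"fingers": 1}
  ]
}}

```text
clock: 13.88
ee_pos: [0.48, 0.2874, 0.4327]
orientation: [[-0.881, 0.473, 0.001], [0.473, 0.881, 0.0], [-0.001, 0.001, -1.0]]
ft_force: [0.4, -1.5, -1.5]
gripper_width: 0.0312
grasp_force: 71.1
```

```bash
python3 mv.py .4776 .2887 .345 62
python3 - <<'E'
from h import *
im=r.read_camera("top"); s=r.read_camera("side")
a=cv2.resize(im[170:240,303:403],(400,280),interpolation=cv2.INTER_CUBIC)
b=cv2.resize(s[60:210,190:340],(400,400),interpolation=cv2.INTER_CUBIC)
o=np.zeros((400,800,3),np.uint8); o[:280,:400]=a; o[:,400:]=b; cv2.imwrite("pics/c6.png",o)
g=im.astype(float).mean(2)
ys,xs=np.mgrid[160:240,320:400]; P=hit("top",np.c_[xs.ravel(),ys.ravel()],.046)[:,:2]; I=g[ys,xs].ravel()
k=np.hypot(*(P-[.5793,-.0937]).T)<.028; w=np.clip(np.median(I[k])*.85-I[k],0,None)
mu=(P[k]*w[:,None]).sum(0)/w.sum(); D=P[k]-mu; ev,E=np.linalg.eigh((D*w[:,None]).T@D/w.sum())
print("slot",mu,np.degrees(np.arctan(E[1,1]/E[0,1])),np.sqrt(ev))
for l in("leaf_top","dock"):
  for d in r.regions_of(l,"top")[:2]:
    yy,xx=np.nonzero(d["region"]); print(l,d["p"],np.round(cv2.minAreaRect((hit("top",np.c_[xx,yy],.03)[:,:2]*1000).astype(np.float32))[1],1))
E
```

```text
pos [0.48   0.2874 0.4327] yaw 61.75 tilt [0.0014 0.0004] t 13.875 F [ 0.4 -1.5 -1.5] T [-0.03 -0.03  0.02] w 0.0312 q6 59.2
az total -0.0014 t total [6.800e-03 1.000e-04 2.191e-01] min rows 2.0
slot [ 0.57941438 -0.09433057] -72.82031411799805 [0.00226499 0.01610565]
leaf_top 0.63 [130.8  92.1]
dock 0.55 [134.7 211.1]
```

View pics/c6.png

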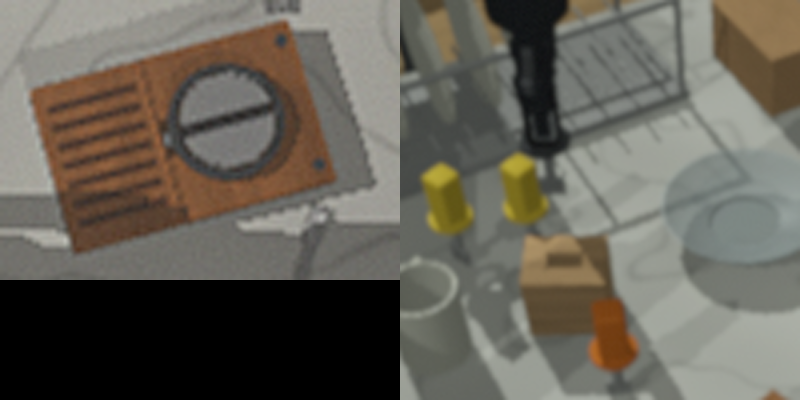

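The slot is at -72.8°, along dock y, and the leaf is flush, so the cam is locked. The stand opening shows empty at about (563,258) in the right-hand crop. Returning the driver.

>>> {"api": "step_arm", "payload": {
  "targets": [
    {"tx": 0.006,"ty": 0,"tz": 0,"ax": 0,"ay": 0,"az": -0.001,"fingers": 1},
    {"tx": 0,"ty": 0,"tz": 0.1,"ax": 0,"ay": 0,"az": 0,"fingers": 1},
    {"tx": 0,"ty": 0,"tz": 0.08,"ax": 0,"ay": 0,"az": 0,"fingers": 1},
    {"tx": 0,"ty": 0,"tz": 0.02,"ax": 0,"ay": 0,"az": 0,"fingers": 1},
    {"tx": 0,"ty": 0,"tz": 0,"ax": 0,"ay": 0,"az": 0,"fingers": 1}
  ]
}}

```text
clock: 14.7
ee_pos: [0.4778, 0.2887, 0.3521]
orientation: [[-0.883, 0.47, -0.0], [0.47, 0.883, -0.0], [0.0, -0.0, -1.0]]
ft_force: [-0.3, 0.3, -1.5]
gripper_width: 0.0319
grasp_force: 71.1
```

```bash
python3 mv.py .4776 .2887 .28 62
```

```text
pos [0.4778 0.2887 0.3521] yaw 61.96 tilt [-0.0003 -0.0001] t 14.7 F [-0.3  0.3 -1.5] T [-0.03 -0.01 -0.05] w 0.0319 q6 59.2
az total -0.0002 t total [ 5.000e-04 -1.000e-04  1.803e-01] min rows 2.0
```

>>> {"api": "step_arm", "payload": {
  "targets": [
    {"tx": 0,"ty": 0,"tz": 0.03,"ax": 0,"ay": 0,"az": 0,"fingers": 1},
    {"tx": 0,"ty": 0,"tz": 0.03,"ax": 0,"ay": 0,"az": 0,"fingers": 1},
    {"tx": 0,"ty": 0,"tz": 0,"ax": 0,"ay": 0,"az": 0,"fingers": 1}
  ]
}}

```text
clock: 15.08
ee_pos: [0.4772, 0.2885, 0.3267]
orientation: [[-0.883, 0.47, -0.002], [0.47, 0.883, -0.001], [0.001, -0.002, -1.0]]
ft_force: [-0.4, -0.5, -1.3]
gripper_width: 0.0312
grasp_force: 71.1
```

>>> {"api": "step_arm", "payload": {
  "targets": [
    {"tx": 0,"ty": 0,"tz": 0.06,"ax": 0,"ay": 0,"az": 0,"fingers": 1},
    {"tx": 0,"ty": 0,"tz": 0.05,"ax": 0,"ay": 0,"az": 0,"fingers": 1},
    {"tx": 0,"ty": 0,"tz": 0.012,"ax": 0,"ay": 0,"az": 0,"fingers": 1},
    {"tx": 0,"ty": 0,"tz": 0,"ax": 0,"ay": 0,"az": 0,"fingers": 1},
    {"tx": 0,"ty": 0,"tz": 0,"ax": 0,"ay": 0,"az": 0,"fingers": 1}
  ]
}}

```text
clock: 15.7
ee_pos: [0.4781, 0.289, 0.2802]
orientation: [[-0.883, 0.47, 0.002], [0.47, 0.883, 0.001], [-0.001, 0.002, -1.0]]
ft_force: [-0.2, -0.5, -2.6]
gripper_width: 0.0312
grasp_force: 71.2
```

```bash
python3 mv.py .4776 .2887 .2743 62
```

```text
pos [0.4781 0.289  0.2802] yaw 61.98 tilt [0.0017 0.0011] t 15.7 F [-0.2 -0.5 -2.6] T [ 0.02  0.   -0.04] w 0.0312 q6 59.2
az total -0.0001 t total [ 0.0007 -0.0013  0.0147] min rows 1.0
```

>>> {"api": "step_arm", "payload": {
  "targets": [
    {"tx": 0,"ty": 0,"tz": 0.007,"ax": 0,"ay": 0,"az": 0,"fingers": 1},
    {"tx": 0,"ty": 0,"tz": 0.006,"ax": 0,"ay": 0,"az": 0,"fingers": 1},
    {"tx": 0,"ty": 0,"tz": 0.002,"ax": 0,"ay": 0,"az": 0,"fingers": 1},
    {"tx": 0,"ty": 0,"tz": 0,"ax": 0,"ay": 0,"az": 0,"fingers": 1}
  ]
}}

```text
clock: 16.2
ee_pos: [0.4777, 0.2888, 0.2744]
orientation: [[-0.883, 0.47, 0.001], [0.47, 0.883, 0.001], [-0.001, 0.001, -1.0]]
ft_force: [-1.4, -0.6, 5.7]
gripper_width: 0.0315
grasp_force: 72.0
```

```bash
python3 mv.py .4776 .2887 .2743 62
```

```text
pos [0.4777 0.2888 0.2744] yaw 61.98 tilt [0.0012 0.0007] t 16.2 F [-1.4 -0.6  5.7] T [-0.26  0.4  -0.06] w 0.0315 q6 59.2
az total -0.0001 t total [ 0.0001 -0.0004  0.0002] min rows 1.0
```

The collar is resting on the stand (contact 5.7 N). Releasing and retreating upward.

>>> {"api": "step_arm", "payload": {
  "targets": [
    {"tx": 0,"ty": 0,"tz": 0,"ax": 0,"ay": 0,"az": 0,"fingers": 0},
    {"tx": 0,"ty": 0,"tz": 0,"ax": 0,"ay": 0,"az": 0,"fingers": -1},
    {"tx": 0,"ty": 0,"tz": 0,"ax": 0,"ay": 0,"az": 0,"fingers": -1},
    {"tx": 0,"ty": 0,"tz": 0,"ax": 0,"ay": 0,"az": 0,"fingers": -1},
    {"tx": 0,"ty": 0,"tz": 0,"ax": 0,"ay": 0,"az": 0,"fingers": -1}
  ],
  "grip_force": 20
}}

```text
clock: 16.82
ee_pos: [0.4777, 0.2888, 0.273]
orientation: [[-0.883, 0.47, -0.0], [0.47, 0.883, -0.0], [0.0, -0.0, -1.0]]
ft_force: [-0.7, 0.8, -0.1]
gripper_width: 0.0858
grasp_force: 0.0
```

>>> {"api": "step_arm", "payload": {
  "targets": [
    {"tx": 0,"ty": 0,"tz": 0,"ax": 0,"ay": 0,"az": 0,"fingers": -1},
    {"tx": 0,"ty": 0,"tz": -0.06,"ax": 0,"ay": 0,"az": 0,"fingers": -1},
    {"tx": 0,"ty": 0,"tz": -0.12,"ax": 0,"ay": 0,"az": 0,"fingers": -1},
    {"tx": 0,"ty": 0,"tz": -0.15,"ax": 0,"ay": 0,"az": 0,"fingers": -1},
    {"tx": 0,"ty": 0,"tz": -0.1,"ax": 0,"ay": 0,"az": 0,"fingers": -1}
  ]
}}

```text
clock: 17.45
ee_pos: [0.4777, 0.2888, 0.4483]
orientation: [[-0.883, 0.47, 0.003], [0.47, 0.883, 0.002], [-0.002, 0.003, -1.0]]
ft_force: [1.1, 0.5, 0.5]
gripper_width: 0.0856
grasp_force: 0.0
```

>>> {"api": "step_arm", "payload": {
  "targets": [
    {"tx": 0.1,"ty": 0,"tz": 0,"ax": 0,"ay": 0,"az": 0,"fingers": -1},
    {"tx": 0.14,"ty": 0,"tz": 0,"ax": 0,"ay": 0,"az": 0,"fingers": -1},
    {"tx": 0.14,"ty": 0,"tz": 0,"ax": 0,"ay": 0,"az": 0,"fingers": -1},
    {"tx": 0,"ty": 0,"tz": 0,"ax": 0,"ay": 0,"az": 0,"fingers": -1},
    {"tx": 0,"ty": 0,"tz": 0,"ax": 0,"ay": 0,"az": 0,"fingers": -1}
  ]
}}

```text
clock: 18.08
ee_pos: [0.3435, 0.3603, 0.4453]
orientation: [[-0.883, 0.469, 0.001], [0.469, 0.883, 0.0], [-0.001, 0.0, -1.0]]
ft_force: [0.3, 0.4, 0.5]
gripper_width: 0.0857
grasp_force: 0.0
```

```bash
python3 mv.py .4776 .2887 .43 62
python3 - <<'E'
from h import *
a=r.read_camera("top")[80:310,150:480]; b=r.read_camera("side")[90:270,190:420]
o=np.vstack([cv2.resize(a,(420,293)),cv2.resize(b,(420,300))]); cv2.imwrite("pics/c7.png",o)
E
```

```text
pos [0.3435 0.3603 0.4453] yaw 62.02 tilt [0.0008 0.0001] t 18.075 F [0.3 0.4 0.5] T [ 0.01 -0.01 -0.02] w 0.0857 q6 74.4
az total 0.0001 t total [-0.3801 -0.0006  0.0382] min rows 3.0
```

View pics/c7.png

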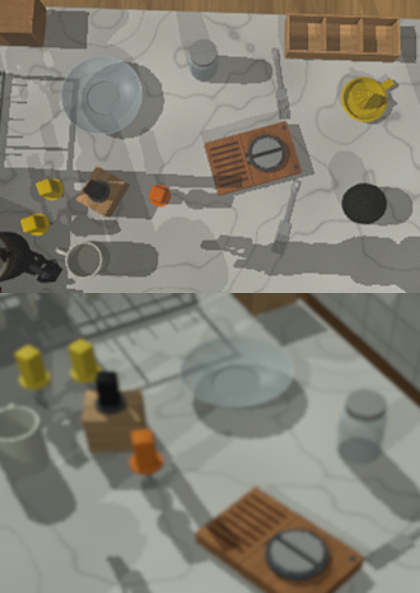

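The driver stands upright in its stand (top part of the picture (97,190), side part (107,390)). The leaf is flush, the slot lies along the bolt line and the bystanders look unmoved.

```bash
python3 -c "
from station import r
print(r.job_done())"
```

```text
the job is handed in; nothing more can be done
None
```

The job is handed in after about 18 s of the allowed 53 s: the cam disc is turned to its stop, the leaf is flush against the dock, the screwdriver is upright in its stand on its collar, and the other things look unmoved in the last pictures.

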